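# Snap a rinse nozzle into the injector rail and pull-test it

## Robot

A 7-joint arm with a two-finger parallel gripper is mounted at the origin on the work surface. World frame = base frame: x ahead of the robot, y to its left, z up, the work surface at z = 0. Lengths are in m, angles in rad, forces in N, time in s.
With the tool pointing down it reaches from about 0.425 to 0.875 m from the base axis. Payload 4.7 kg.
Tool frame: the origin (TCP) lies midway between the tips of the shut fingers; the grasp point (between the pads) lies manip.hold_point_z behind it (manip.hold_point_z is the distance from the TCP to the grasp point, in m); z points along the fingers, y is the line along which they close (so a half turn about z gives the same grasp; the last joint's range is limited). The gripper opens to 85 mm and grips with 20 to 120 N. Pads are 22 mm wide; open, the fingers measure 114 mm over their backs; the gripper's body (76 mm by 85 mm) begins 54 mm behind the grasp point. The pads swing forward as they close: fully open they stand 13 mm farther back than shut.
Start: joints at [1.355, 0.321, -0.07, 1.45, 0.023, 1.371, -0.057], TCP at [0.148, -0.633, 0.231] pointing down, gripper open.
Joint ranges: [-2.86, 2.86], [-0.3, 2.09], [-1.38, 1.24], [0.06, 2.45], [-1.56, 4.7], [0.09, 2.05], [-2.69, 2.69]. Speed limits (rad/s): [2.57, 2.57, 3.14, 3.14, 3.14, 3.14, 3.14].

## Interface

Orientations are given as a unit quaternion [w, x, y, z].
In Python, from rig import manip gives the robot as it stands. The module is installed in compiled form; this text tells all that it offers. Calls block until the motion is done:
- manip.reach(position, orientation): joint-space move of the TCP to a pose.
- manip.line_to(position, max_speed=0.15, frame=None, until_force=None): straight line of the TCP; frame=None keeps the orientation; max_speed is the mean speed in m/s. With until_force (N) it stops when the force on the tool has changed by that much, and returns True; else False.
- manip.goto_joints(angles): joint-space move.
- manip.command_gripper(opening, grip_force=None): finger opening in m; grip_force is the grip in N (None keeps the last); returns when the fingers have stopped.
- manip.hold(seconds).
- manip.inverse_kinematics(position, orientation): joint angles nearest the present ones, or None.
- manip.get_image(name): name is "scene" or "top" or "wrist"; returns the picture (384x512x3 uint8, red, green, blue); there is no depth.
- manip.calibration(name): a dict with "intrinsics" (3x3 intrinsics, pixels), "k1" (the pictures are not rectified: a ray, as slopes to the right and down, at radius r is drawn at 1 + k1 r^2 times it, then the intrinsics apply), "cam_to_world" (4x4, takes a point from camera to world coordinates). Camera axes: x right, y up, looking along -z (the intrinsics and any distortion apply to the point x, -y, -z); pixel columns grow to the right and rows downward; lengths in m; the calibration is good to about 2 mm. A picture is of the moment at which its call begins: read the wrist's pose just before it. calibration takes no time and is no camera call; for the wrist camera it gives the pose at the moment of the call.
A pose or a line that the arm cannot do raises manip.Unreachable and nothing moves.
- manip.job_done(): hands the job in; it is judged then, once.
Trained networks look in the newest picture that a camera, given by its name, has taken for a name from the list of things; names that differ only in an ending like _2 or _b are one class to them, and where a whole thing is asked for, a point or a joint stands for the part that bears it (a point fixed in the world has none). Each returns a list of dicts, best first, with "confidence" (0 to 1); they miss things now and then, are a little off and sometimes report something else, mostly with a low value. They report only what shows in the picture. A call takes as long as a camera call. They do not tell look-alikes from the thing itself.
- manip.look_for(target, camera): "extent" ([left, top, right, bottom] in pixels, round what is visible of it).
- manip.silhouettes(target, camera): "mask" (384x512 bool, what is visible of it) and "extent" ([left, top, right, bottom] in pixels, round what is visible of it).
- manip.landmark_of(target, camera): "position" ([column, row] in pixels: a listed point, or the origin of a listed thing).
Readings, each from a call of its own:
- manip.read_time_s(): time.
- manip.read_joint_pos(): joint angles.
- manip.read_qd(): joint speeds.
- manip.read_joint_efforts(): joint torques, N m.
- manip.read_tcp_pos(): TCP position.
- manip.read_eef_rot(): TCP orientation.
- manip.read_ft_force(): force on the tool from outside, world axes, zero at the start.
- manip.read_wrist_torque(): the same for the moment, N m.
- manip.read_gripper_width(): finger opening in m.
- manip.read_grasp_force(): force on a finger pad.
Only numpy, scipy, OpenCV 4.12 (cv2) and the standard library are available. Lean on these libraries where they do the work, as an engineer would, in place of code of your own. Each camera call takes 0.05 s, during which the arm holds its last target. There are 200 camera calls.

## Task

Take the loose thick-stemmed rinse nozzle from the black stand and press it straight down into the empty middle socket of the aluminium injector rail until it snaps fully home, without ramming it. Then prove that it holds: pull it straight up slowly, with rising force, to about 15 newtons, stay there for about a second without going much beyond 20, then let go, leaving it upright in the socket. Leave everything else on the counter where it is.

Things in the scene. Friction and masses are not known exactly. Their poses are not given: they have to be found in the camera images.
- nozzle_mid (a point): Centre of the loose round nozzle (84 mm tall, about 80 g), half-way up its axis; z up. It stands upright in the stand. Flange 26 mm diameter, 5 mm thick, its top 9 mm below this point; above it a grey plastic grip stem, 20 mm diameter, up to the top 42 mm above this point. Grip the stem with the fingertips above the flange. The foot's end is 42 mm below this point.
- nozzle_foot (a point): Lower end of the nozzle's steel snap foot, on its axis; z up. The foot is a cone widening from 8 to 17 mm diameter over 9 mm, then 3 mm straight, then a square shoulder under a neck 10 mm thick and 16 mm long, which ends at the flange.
- socket_mouth (a point): Centre of the round mouth (18.4 mm wide) on top of the empty middle socket, a steel block 44 x 44 x 30 mm; about 55 mm above the counter; z up. Spring catches inside give way to the foot at 3 to 12 N of push (a brief bump), then lock over its shoulder for good; just below that it meets a firm stop.
- socket_seat (a point): Centre of the firm stop plate in the socket, 26 mm below the mouth; z up; the foot's end meets it when the nozzle is fully home (nozzle's centre 42 mm above this point). Pulled up, the homed nozzle first rises freely by 1.5 to 7.5 mm, unknown and different each time, until the catches take the load; then they give about a millimetre at most.
- carrier (a joint): How far the pull has lifted the stiffly sprung catch carrier inside the middle socket, in m (0 = at rest). About 0.6 mm of lift at 10 N of pull on the nozzle, 0.9 mm at 15 N, 1.3 mm at 20 N: too little to see in this noisy reading, so feel the force. A quick jerk is not a proof pull: creep up at some mm/s.
- rail: Aluminium injector rail fixed on the counter, 60 x 270 mm, 25 mm high, long along its own y axis; origin at the centre of its underside. The empty socket is at its middle; at 95 mm to either side along y is a closed steel block with a fitted nozzle, which rises to 113 mm above the counter.
- stand: Black stand fixed on the counter, 60 x 140 mm, 32 mm high, long along its own y axis; origin at the centre of its underside. Two holes of 19 mm at 36 mm to either side of its centre along y hold the nozzle and the slim jet (in either order), their flanges resting on the stand's top.
- jet: Bystander: slim all-steel jet that tapers to a point, 95 mm tall, standing in the stand's other hole; origin at its foot.
- cup: Bystander: small black cup, 54 mm wide, 45 mm tall; origin under its centre.
- brush: Bystander: cleaning brush lying on the counter near the robot; origin underneath.
- spray: Bystander: grey bottle, 170 mm tall; origin under its centre.
- jar: Bystander: amber jar with white cap, 80 mm tall; origin under its centre.
- probe: Bystander: thin steel rod probe, 150 mm long, lying in the steel tray; origin underneath.
- burblock: Bystander: black block 50 x 70 x 30 mm in the steel tray; origin under its centre.
Things that resemble listed ones, but are neither listed nor needed, are in the scene too. What is shaped like the part that bears nozzle_mid but purple is not meant.

How it is judged:
On the way, in this order (a step that is already met when the one before it is completed fails the run):
1. the nozzle is snapped home in the middle socket (z of nozzle_mid in the frame of socket_mouth below 0.0172 m and horizontal distance between nozzle_mid and socket_mouth below 0.008 m and angle between nozzle_mid's own z axis and vertical below 0.15 rad), for 0.2 s.
2. the seated nozzle is pulled up against the catches with at least 10 N for 0.6 s (value of joint carrier above 0.00055 m and z of nozzle_mid in the frame of socket_mouth between 0.017 and 0.027 m and horizontal distance between nozzle_mid and socket_mouth below 0.008 m and angle between nozzle_mid's own z axis and vertical below 0.15 rad), for 0.6 s.
At the end, for the whole second after the job is handed in: The nozzle is still snapped home in the middle socket (its centre less than 25.5 mm above the socket's mouth and within 8 mm of its axis), upright within 0.15 rad, at rest and let go, with the catch carrier back at rest (lift under 0.3 mm) (z of nozzle_mid in the frame of socket_mouth below 0.0255 m and horizontal distance between nozzle_mid and socket_mouth below 0.008 m and angle between nozzle_mid's own z axis and vertical below 0.15 rad and value of joint carrier below 0.0003 m and linear speed of nozzle below 0.01 m/s); the robot touches nothing.
It fails at once if the homed nozzle is pulled with more than about 24 N (value of joint carrier above 0.0016 m).
It fails at once if the nozzle is jerked, so that the catch carrier rises faster than 40 mm/s (velocity of joint carrier above 0.04 m/s).
It fails at once if the nozzle is rammed against the socket with more than 50 N (contact force between nozzle and rail above 50 N).
It fails at once if a bystander is moved by more than 30 mm (distance of any of jet, cup, brush, spray, jar, probe, burblock from where it was at the start of the episode above 0.03 m).
It also fails if it takes over 58 s, if anything falls off the work surface, if the arm or the gripper's body presses on something with over 40 N, if the wrist force passes 120 N, or if a joint passes its speed limit or range.

## Working session

There is one attempt and no reset: what is moved stays moved. The work goes in short steps, each a Python script; the robot and the scene stay as the last script left them, time stands still between calls to the robot, and variables do not carry over. Pictures are saved under pics/ and viewed, at most 10 in all, crops included, and the job is handed in when it is done.

```bash
mkdir -p pics
cat > h.py <<'E'
import numpy as np, cv2
from rig import manip
def ray(cam,px,c=None):
    c=c or manip.calibration(cam); K=np.array(c["intrinsics"]);T=np.array(c["cam_to_world"])
    d=np.array([(px[0]-K[0,2])/K[0,0],(px[1]-K[1,2])/K[1,1]]); u=d.copy()
    for _ in range(20): u=d/(1+c["k1"]*(u@u))
    v=T[:3,:3]@np.array([u[0],-u[1],-1.]); return T[:3,3],v/np.linalg.norm(v)
def atz(cam,px,z,c=None):
    o,v=ray(cam,px,c); return o+v*(z-o[2])/v[2]
def tri(rays):
    A=sum(np.eye(3)-np.outer(v,v) for o,v in rays); b=sum((np.eye(3)-np.outer(v,v))@o for o,v in rays)
    return np.linalg.solve(A,b)
def proj(cam,p,c=None):
    c=c or manip.calibration(cam); K=np.array(c["intrinsics"]);T=np.linalg.inv(np.array(c["cam_to_world"]))
    q=T[:3,:3]@np.array(p)+T[:3,3]; u=np.array([q[0],-q[1]])/-q[2]; u=u*(1+c["k1"]*(u@u)); return K[:2,:2]@u+K[:2,2]
def save(n,im,): cv2.imwrite("pics/"+n+".png",im[:,:,::-1])
E
python3 - <<'E'
from h import *
np.set_printoptions(precision=3,suppress=True)
print(manip.hold_point_z, manip.read_eef_rot(), manip.read_tcp_pos())
for cam in("scene","top"):
    im=manip.get_image(cam); save(cam+"0",im)
    T=np.array(manip.calibration(cam)["cam_to_world"]); print(cam,T[:3,3])
    for n,z in(("nozzle_mid",.065),("nozzle_foot",.02),("socket_mouth",.055),("rail",0),("stand",0),("jet",0.0)):
        for r in manip.landmark_of(n,cam)[:4]: print(n,np.round(r["position"],1),round(r["confidence"],2),atz(cam,r["position"],z))
E
```

```text
0.0187 [-0.001  0.993  0.115 -0.   ] [ 0.148 -0.632  0.23 ]
scene [ 1.063 -0.858  0.989]
nozzle_mid [249.3 256.8] 0.68 [ 0.661 -0.253  0.065]
nozzle_mid [220.2 241. ] 0.67 [ 0.559 -0.249  0.065]
nozzle_mid [206.1 263. ] 0.58 [ 0.572 -0.333  0.065]
nozzle_foot [204.1 278.9] 0.64 [ 0.576 -0.354  0.02 ]
nozzle_foot [246.6 268. ] 0.57 [ 0.656 -0.261  0.02 ]
nozzle_foot [224.8 250.7] 0.54 [ 0.568 -0.242  0.02 ]
nozzle_foot [294.4 172.7] 0.5 [0.574 0.179 0.02 ]
socket_mouth [294.9 170. ] 0.65 [0.586 0.155 0.055]
socket_mouth [288.  127.1] 0.29 [0.44  0.371 0.055]
rail [294.3 183.2] 0.67 [0.59 0.15 0.  ]
stand [225.4 244.4] 0.88 [ 0.545 -0.209  0.   ]
jet [296.8 185.7] 0.62 [0.604 0.143 0.   ]
jet [230.8 234.9] 0.39 [ 0.537 -0.169 -0.   ]
top [ 0.299 -0.033  1.617]
nozzle_mid [318.  196.5] 0.58 [ 0.55  -0.233  0.065]
nozzle_mid [319.1 171.7] 0.5 [ 0.635 -0.237  0.065]
nozzle_mid [342.2 197.2] 0.38 [ 0.548 -0.314  0.065]
nozzle_foot [394.  178.5] 0.71 [ 0.623 -0.502  0.02 ]
nozzle_foot [319.9 170.7] 0.56 [ 0.648 -0.246  0.02 ]
nozzle_foot [343.5 199.2] 0.47 [ 0.549 -0.326  0.02 ]
nozzle_foot [317.6 196.2] 0.46 [ 0.558 -0.237  0.02 ]
socket_mouth [201.  183.6] 0.83 [0.591 0.162 0.055]
rail [205.9 185.2] 0.74 [0.596 0.151 0.   ]
stand [304.3 200.8] 0.79 [ 0.545 -0.193  0.   ]
jet [294.9 201.5] 0.46 [ 0.542 -0.161  0.   ]
jet [255.4 252.8] 0.27 [ 0.363 -0.026  0.   ]
```

Run:
```python
import cv2
a=cv2.imread("pics/scene0.png");b=cv2.imread("pics/top0.png")
cv2.imwrite("pics/s1.png",cv2.resize(a[110:310,150:360],None,fx=2.85,fy=2.85,interpolation=cv2.INTER_CUBIC))
cv2.imwrite("pics/t1.png",cv2.resize(b[130:270,170:420],None,fx=3.2,fy=3.2,interpolation=cv2.INTER_CUBIC))
```

```text
(no output)
```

View pics/s1.png

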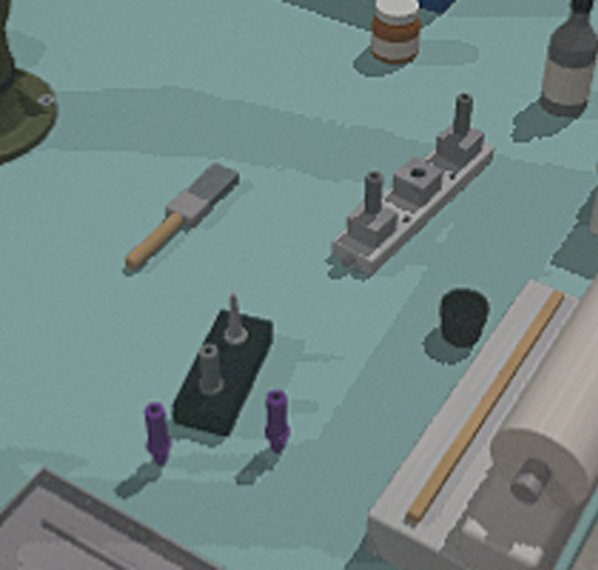

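View pics/t1.png

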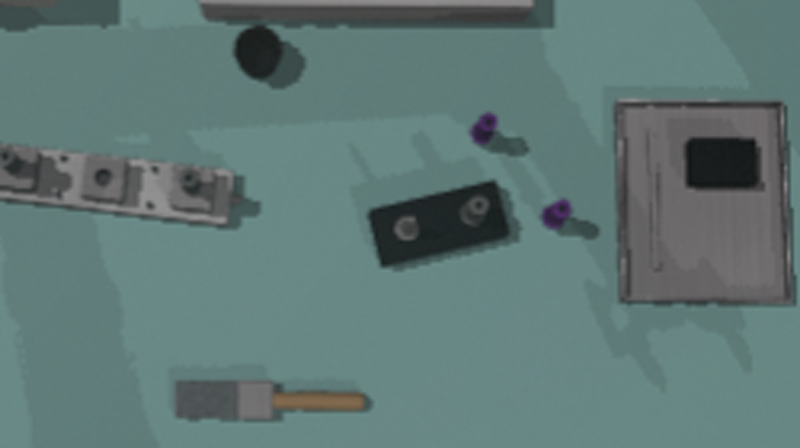

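Candidates for the nozzle:
- Grey nozzle in the black stand: scene (220,241), top (318,196).
- Two purple look-alikes: scene (206,263) and (249,257), top (342,197) and (319,171).
- Two fitted nozzles on the rail: scene (281,175) and (312,150).
- Slim jet: scene (232,222), top (297,201).

I choose the grey thick stem in the stand. Next is a wrist close-up on the approach.

```bash
cat >> h.py <<'E'
def quat(yaw): # tool z down, tool y along world direction yaw
    a=(yaw+np.pi/2)/2; return [0,np.cos(a),np.sin(a),0]
E
python3 - <<'E'
from h import *
np.set_printoptions(precision=4,suppress=True)
n=tri([ray("scene",(220.2,241)),ray("top",(318,196.5))]); print("noz tri",n)
print("noz z=.046",atz("scene",(220.2,241),.046),atz("top",(318,196.5),.046))
s=tri([ray("scene",(294.9,170)),ray("top",(201,183.6))]); print("sock",s)
a=atz("top",(318.2,197),.035);b=atz("top",(296.6,201.5),.035);d=(a-b)[:2];print("holes",a,b,np.linalg.norm(d),np.degrees(np.arctan2(d[1],d[0])))
yaw=np.arctan2(d[1],d[0])+np.pi/2
print([proj("wrist",n)])
T=np.array(manip.calibration("wrist")["cam_to_world"]);print("wrist cam",T, manip.read_tcp_pos())
for k in(0,np.pi):
    q=quat(yaw+k);
    for p in((n[0],n[1],.25),(n[0],n[1],.06),(s[0],s[1],.2)): print(k,manip.inverse_kinematics(p,q))
E
```

```text
noz tri [ 0.5511 -0.2363  0.0479]
noz z=.046 [ 0.5486 -0.2365  0.046 ] [ 0.553  -0.2352  0.046 ]
sock [0.5882 0.1593 0.0542]
holes [ 0.553  -0.2373  0.035 ] [ 0.5367 -0.1637  0.035 ] 0.07535979243306556 -77.45867598398556
[array([-263.1257, -663.983 ])]
wrist cam [[ 0.2281  0.9275  0.2961  0.2237]
 [-0.9736  0.2173  0.0696 -0.6148]
 [ 0.0003 -0.3042  0.9526  0.3742]
 [ 0.      0.      0.      1.    ]] [ 0.1481 -0.6329  0.2314]
0 [ 0.9285  0.2699 -0.6836  1.5357  0.1718  1.3971  0.4519]
0 [ 0.8753  0.4284 -0.6267  1.7487  0.2837  1.0563  0.3693]
0 [ 0.459   0.4075 -0.9767  1.5745  0.3438  1.3436 -0.339 ]
3.141592653589793 [ 0.6777  0.2272 -0.3738  1.5447  0.0838  1.3856 -2.6255]
3.141592653589793 [ 0.609   0.3717 -0.297   1.7585  0.1243  1.0297 -2.6558]
3.141592653589793 [ 0.6377  0.5928 -1.3161  1.5698  0.5776  1.4304  2.6406]
```

Run:
```python
from h import *
np.set_printoptions(precision=4,suppress=True)
q=quat(np.radians(12.5))
manip.command_gripper(.06,30)
manip.reach((.551,-.236,.22),q)
print(manip.read_time_s(),manip.read_tcp_pos(),manip.read_ft_force(),manip.read_gripper_width())
c=manip.calibration("wrist"); im=manip.get_image("wrist"); save("w1",im)
for n,z in(("nozzle_mid",.046),("nozzle_foot",.004),("stand",0),("jet",0)):
    for r in manip.landmark_of(n,"wrist")[:3]: print(n,np.round(r["position"],1),round(r["confidence"],2),atz("wrist",r["position"],z,c))
for z in(.037,.046,.088): print(z,proj("wrist",(.551,-.236,z),c))
```

```text
3.1083 [ 0.5503 -0.238   0.2198] [0.4766 0.0069 0.1754] 0.06018187584166915
nozzle_mid [339.3 196.9] 0.92 [ 0.6461 -0.2444  0.046 ]
nozzle_mid [263.8 169.7] 0.8 [ 0.557  -0.2321  0.046 ]
nozzle_mid [243.1 240.6] 0.68 [ 0.5522 -0.3202  0.046 ]
nozzle_foot [329.4 185.2] 0.97 [ 0.6444 -0.2433  0.004 ]
nozzle_foot [264.8 161.4] 0.73 [ 0.5591 -0.2312  0.004 ]
nozzle_foot [248.7 225.4] 0.58 [ 0.5573 -0.3182  0.004 ]
stand [264.4 132.1] 0.85 [ 0.551  -0.1974  0.    ]
jet [264.  102.6] 0.95 [ 0.5431 -0.1647  0.    ]
0.037 [257.5617 170.0333]
0.046 [257.5854 171.9324]
0.088 [257.7145 182.3062]
```

View pics/w1.png

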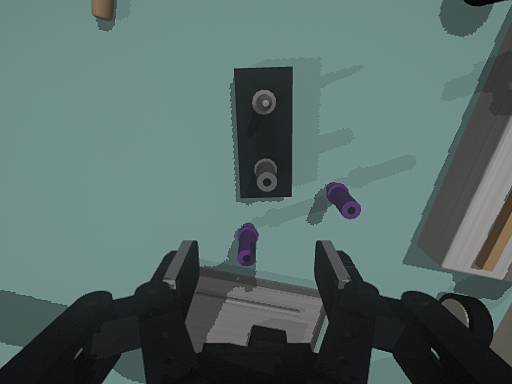

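The grey nozzle's top ring is at (266,182), the jet is at (264,102), and the purple look-alikes are at (343,200) and (247,245). The choice is confirmed. The wrist view puts the nozzle at x≈0.557, so I'll look once more from lower down.

Run:
```python
from h import *
np.set_printoptions(precision=4,suppress=True)
q=quat(np.radians(12.5))
manip.line_to((.556,-.236,.13),.1)
print(manip.read_time_s(),manip.read_tcp_pos(),manip.read_eef_rot(),q)
c=manip.calibration("wrist"); im=manip.get_image("wrist"); save("w2",im)
for n,z in(("nozzle_mid",.046),("nozzle_foot",.004)):
    for r in manip.landmark_of(n,"wrist")[:3]: print(n,np.round(r["position"],1),round(r["confidence"],2),atz("wrist",r["position"],z,c))
for r in manip.silhouettes("nozzle_mid","wrist")[:3]: print(r["extent"],r["confidence"])
for z in(.037,.046,.088): print(z,proj("wrist",(.556,-.236,z),c))
cv2.imwrite("pics/w2c.png",cv2.resize(im[150:350,160:360][:,:,::-1],None,fx=3,fy=3,interpolation=cv2.INTER_CUBIC))
```

```text
4.4083 [ 0.5566 -0.2362  0.1308] [0.0007 0.6259 0.7799 0.0002] [0, np.float64(0.6259234721840591), np.float64(0.7798844830928817), 0]
nozzle_mid [359.1 231.2] 0.96 [ 0.6459 -0.2443  0.046 ]
nozzle_mid [262.1 196.4] 0.94 [ 0.5604 -0.232   0.046 ]
nozzle_mid [235.5 283.9] 0.9 [ 0.5556 -0.3165  0.046 ]
nozzle_foot [240.5 259.9] 0.86 [ 0.558  -0.3165  0.004 ]
[220.2, 258.4, 254.9, 331.5] 0.93
[337.5, 208.4, 394.3, 266.0] 0.86
[244.0, 180.7, 276.0, 231.7] 0.74
0.037 [255.6704 196.3329]
0.046 [255.6545 199.8391]
0.088 [255.562  220.1681]
```

View pics/w2c.png

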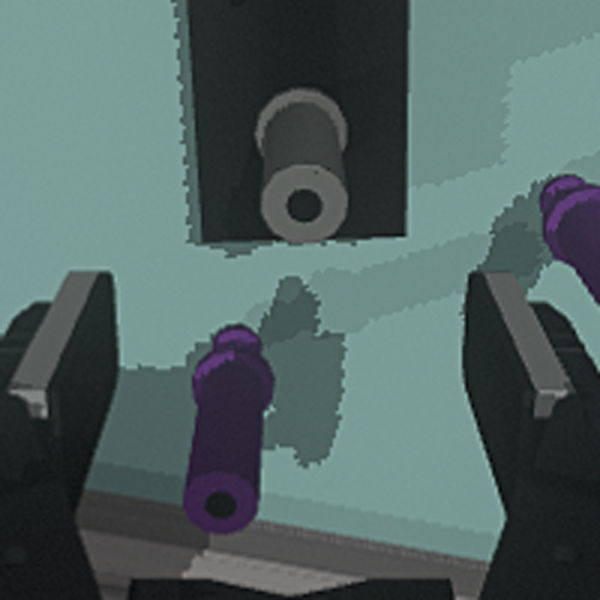

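Ring centre at crop (304,206), i.e. pixel (261.3,218.7), with the finger midpoint near column 256.7. That is about 4 mm along the closing direction, so the nozzle is at about (0.5593,-0.234).

Run:
```python
from h import *
np.set_printoptions(precision=4,suppress=True)
manip.line_to((.5593,-.2345,.13),.1)
print(manip.line_to((.5593,-.2345,.045),.07,until_force=6), manip.read_tcp_pos())
manip.command_gripper(0.0,25); print(manip.read_ft_force(),manip.read_gripper_width())
manip.command_gripper(0.0,80); manip.hold(.2); print(manip.read_ft_force(),manip.read_gripper_width(),manip.read_grasp_force(),manip.read_tcp_pos())
p=manip.read_tcp_pos()
manip.line_to((p[0],p[1],.20),.1)
print(manip.read_time_s(),manip.read_ft_force(),manip.read_gripper_width(),manip.read_grasp_force())
s=(.5882,.1593)
manip.reach((s[0]-.0,s[1],.20),quat(np.radians(0)))
print(manip.read_time_s(),manip.read_tcp_pos(),manip.read_eef_rot(),manip.read_ft_force())
c=manip.calibration("wrist"); im=manip.get_image("wrist"); save("w3",im)
for n in("socket_mouth","rail"):
    for r in manip.landmark_of(n,"wrist")[:3]: print(n,np.round(r["position"],1),round(r["confidence"],2),atz("wrist",r["position"],.055 if n[0]=="s" else 0,c))
print(proj("wrist",(*s,.055),c))
for cam in("scene","top"):
  manip.get_image(cam)
  for n,z in(("nozzle_foot",.158),("socket_mouth",.055)):
    for r in manip.landmark_of(n,cam)[:3]: print(cam,n,np.round(r["position"],1),round(r["confidence"],2),atz(cam,r["position"],z))
```

```text
False [ 0.5597 -0.2347  0.0456]
[ 0.1351 -0.155   1.6751] 0.019269455898705084
[-0.3037  0.0057  5.0265] 0.01822282551186617 77.89877772331238 [ 0.5596 -0.2346  0.0454]
8.7833 [-0.1745  0.1165 -1.5002] 0.018243353498824947 78.06448459625244
10.25 [0.5888 0.1574 0.1997] [ 0.0003  0.7079  0.7063 -0.0004] [ 0.1094 -0.6493 -1.8291]
socket_mouth [255.5 181.5] 0.82 [0.5878 0.1563 0.055 ]
rail [256.1 164.7] 0.86 [0.5883 0.1615 0.    ]
rail [364.  286.1] 0.45 [ 0.7316 -0.0035  0.    ]
[255.9128 178.6283]
scene nozzle_foot [300.3 147.7] 0.58 [0.6    0.1531 0.158 ]
scene nozzle_foot [204.8 274.4] 0.57 [ 0.6394 -0.4146  0.158 ]
scene nozzle_foot [293.4 183.8] 0.52 [ 0.665  -0.0149  0.158 ]
scene socket_mouth [296.  170.1] 0.61 [0.5895 0.1569 0.055 ]
top nozzle_foot [320.2 171.8] 0.57 [ 0.6143 -0.2286  0.158 ]
top nozzle_foot [344.1 198.8] 0.39 [ 0.5285 -0.3026  0.158 ]
```

View pics/w3.png

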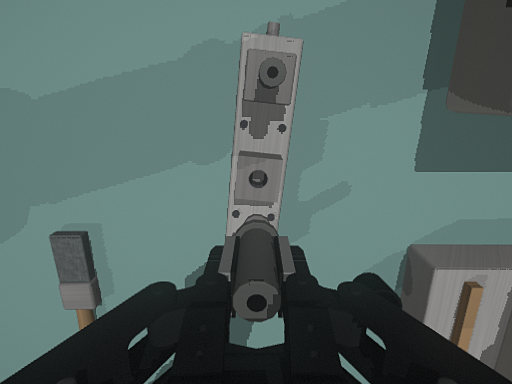

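The nozzle is held upright and centred between the pads, top ring at (257,301). The empty socket mouth is at (258.5,179), about 2.6 px right of my estimate. I'll go lower for a closer look.

Run:
```python
from h import *
np.set_printoptions(precision=4,suppress=True)
c=manip.calibration("wrist");print(manip.read_tcp_pos(),"ring",atz("wrist",(257,301),.2423,c),"mouth",atz("wrist",(258.5,179.3),.055,c))
manip.line_to((.5905,.159,.125),.1)
print(manip.read_time_s(),manip.read_tcp_pos(),manip.read_ft_force())
c=manip.calibration("wrist"); im=manip.get_image("wrist"); save("w4",im)
for r in manip.landmark_of("socket_mouth","wrist")[:2]: print(np.round(r["position"],1),round(r["confidence"],2),atz("wrist",r["position"],.055,c))
print("pred mouth",proj("wrist",(.5905,.159,.055),c),"foot",proj("wrist",(.5905,.159,.084),c),"flange",proj("wrist",(.5905,.159,.117),c),"top",proj("wrist",(.5905,.159,.168),c))
cv2.imwrite("pics/w4c.png",cv2.resize(im[130:330,160:360][:,:,::-1],None,fx=3,fy=3,interpolation=cv2.INTER_CUBIC))
```

```text
[0.5883 0.1591 0.2   ] ring [0.5884 0.1603 0.2423] mouth [0.5903 0.1603 0.055 ]
11.6 [0.591  0.1593 0.1256] [-0.9462 -0.9982 -0.7462]
[253.5 209.2] 0.85 [0.5887 0.157  0.055 ]
[253.  185.7] 0.5 [0.5884 0.1756 0.055 ]
pred mouth [255.8483 206.701 ] foot [255.8096 221.7035] flange [255.7502 244.7848] top [255.596  304.4668]
```

View pics/w4c.png

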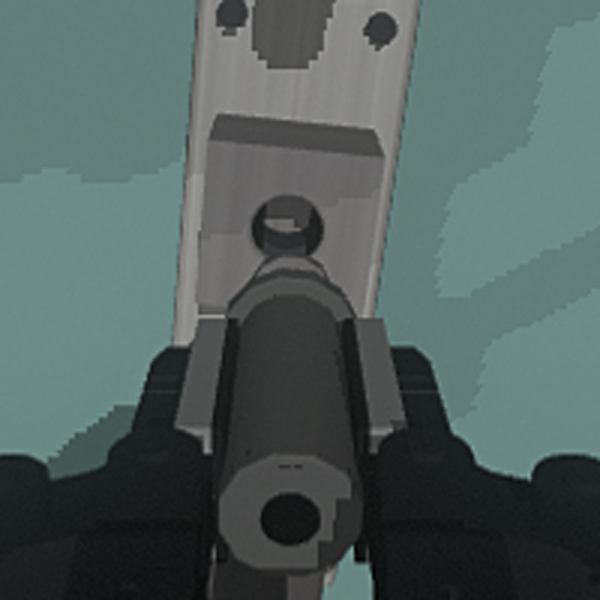

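Run:
```python
from h import *
np.set_printoptions(precision=4,suppress=True)
x,y=.5902,.1586
manip.line_to((x,y,.100),.06)
f0=np.array(manip.read_ft_force());print(manip.read_tcp_pos(),f0)
for z in(.093,.087,.066):
    r=manip.line_to((x,y,z),.012,until_force=20 if z<.08 else 8)
    print(r,manip.read_time_s(),manip.read_tcp_pos(),np.array(manip.read_ft_force())-f0,manip.read_gripper_width())
    if r: break
```

```text
[0.59   0.1586 0.0996] [ 0.1588  0.5813 -0.7624]
False 13.0 [0.5902 0.1586 0.093 ] [ 1.104  -1.0586  0.8717] 0.018167612242968458
False 13.65 [0.5902 0.1586 0.087 ] [-0.1569 -0.0338  0.1365] 0.017986069436215415
True 15.0417 [0.5899 0.1585 0.0704] [-0.7466 -1.7667  6.6428] 0.01821277169241914
```

Run:
```python
from h import *
np.set_printoptions(precision=4,suppress=True)
x,y=.5902,.1586
r=manip.line_to((x,y,.066),.008,until_force=18); manip.hold(.1)
print(r,manip.read_time_s(),[np.array(manip.read_tcp_pos()) for _ in range(3)],manip.read_ft_force())
# gentle unload, feeling upward
p=manip.read_tcp_pos()
for z in np.arange(.0705,.0745,.0005):
    manip.line_to((x,y,z),.008); print(manip.read_time_s(),round(z,4),manip.read_tcp_pos()[2],manip.read_ft_force())
    if manip.read_ft_force()[2]<-5: break
c=manip.get_image("scene"); print([(np.round(r["position"],1),round(r["confidence"],2),atz("scene",r["position"],.071)) for r in manip.landmark_of("nozzle_mid","scene")[:5]])
```

```text
True 15.5083 [array([0.5899, 0.1586, 0.0704]), array([0.5899, 0.1586, 0.0704]), array([0.5899, 0.1586, 0.0704])] [-2.0208 -1.307   5.4874]
15.7833 0.0705 0.07044416099909528 [-0.2219 -0.9082  2.7319]
16.0333 0.071 0.0705423051606224 [ 0.2907  0.3882 -0.6464]
16.2833 0.0715 0.07136289530609574 [ 0.7117 -0.4582 -1.1359]
16.5333 0.072 0.07204181555711031 [-0.0012 -0.5272 -1.0765]
16.7833 0.0725 0.07255695315254523 [ 0.2698 -0.3081 -1.0442]
17.0333 0.073 0.07302823933255176 [ 0.094  -0.1996 -1.6733]
17.2833 0.0735 0.07322258919228207 [ 0.3587  0.3249 -4.3028]
17.5333 0.074 0.07355009760348508 [ 0.9396  1.1922 -7.4521]
[(array([249.6, 257. ]), 0.67, array([ 0.6645, -0.2568,  0.071 ])), (array([205.3, 262.5]), 0.46, array([ 0.5724, -0.3363,  0.071 ])), (array([295.5, 166.9]), 0.38, array([0.5881, 0.1537, 0.071 ]))]
```

Firm stop reached at the expected height, then about 2.5 mm of free play and rising resistance, so it is locked. Now the proof pull.

Run:
```python
from h import *
np.set_printoptions(precision=4,suppress=True)
x,y=.5902,.1586
def fz(): return np.mean([manip.read_ft_force()[2] for _ in range(3)])+1.0
z=.074
while fz()>-14.5 and z<.079:
    z+=.00025; manip.line_to((x,y,z),.003); manip.hold(.05); print(round(z,5),round(fz(),2),round(manip.read_tcp_pos()[2],5))
t=manip.read_time_s()
while manip.read_time_s()<t+1.3: manip.hold(.2); print("hold",round(fz(),2),end=" ")
print(manip.read_time_s(),manip.read_gripper_width())
```

```text
0.07425 -7.8 0.07384
0.0745 -10.99 0.07408
0.07475 -13.19 0.07433
0.075 -17.07 0.07456
hold -17.52 hold -17.51 hold -17.58 hold -18.45 hold -19.01 hold -19.45 hold -18.83 20.2333 0.01809190884730774
```

Run:
```python
from h import *
np.set_printoptions(precision=4,suppress=True)
x,y=.5902,.1586
manip.line_to((x,y,.0707),.005); manip.hold(.2); print(manip.read_ft_force(),manip.read_tcp_pos())
manip.command_gripper(.05,20); manip.hold(.2)
manip.line_to((x,y,.20),.06); manip.hold(.5)
print(manip.read_time_s(),manip.read_ft_force(),manip.read_gripper_width())
c=manip.calibration("wrist"); im=manip.get_image("wrist"); save("w5",im); print(proj("wrist",(x,y+.001,.113),c),proj("wrist",(x,y+.001,.062),c))
```

```text
[-0.6868 -0.6634 -0.5306] [0.5909 0.1587 0.071 ]
24.8583 [-0.3134  1.0669  0.203 ] 0.049969583214116625
[256.7715 197.8373] [256.842  181.0511]
```

View pics/w5.png

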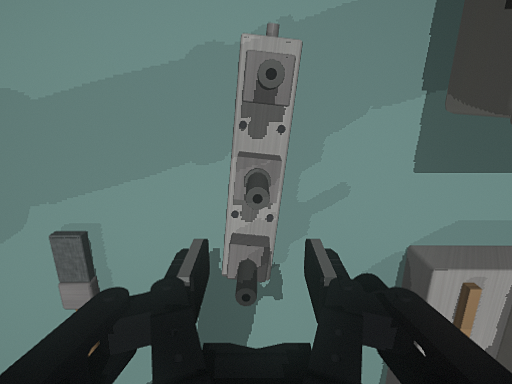

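The nozzle stands upright in the middle socket, its top at (257,198) against a predicted (256.8,197.8). The gripper is clear of it.

```bash
python3 -c "
from rig import manip
print(manip.job_done())"
```

```text
the job is handed in; nothing more can be done
None
```

The nozzle snapped home in the middle socket, held a pull of about 17–19 N for over a second, and was let go upright; the job was handed in after about 25 s and gave no verdict back.

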